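# Set out the stamping place at the counter

### The arm

A 6-joint arm with a two-finger parallel gripper is mounted at the origin on a cart in front of the work surface, level with it; the furniture and walls round the work are solid. World frame = base frame: x ahead of the robot, y to its left, z up, the work surface at z = 0. Lengths are in m, angles in rad, forces in N, time in s.
With the tool pointing down it reaches from about 0.375 to 0.925 m from the base axis. Payload 5.7 kg.
Tool frame: the origin (TCP) lies on the centre line of the jaws, within the pads' length; the fingertips stand 17 mm ahead of it and the grasp point (between the pads) lies 2 mm behind it; z points along the fingers, y is the line along which they close (so a half turn about z gives the same grasp; the last joint's range is limited). The gripper opens to 85 mm and grips with 20 to 120 N. Pads are 22 mm wide; open, the fingers measure 114 mm over their backs; the gripper's body (76 mm by 85 mm) begins 54 mm behind the grasp point. The pads swing forward as they close: fully open they stand 13 mm farther back than shut.
Start: joints at [-1.458, 0.359, 1.51, -0, 1.272, -0.115], TCP at [0.135, -0.584, 0.248] pointing down, gripper open.
Joint ranges: [-2.97, 2.97], [-1.01, 2.36], [0.21, 2.38], [-0.96, 4.11], [0.2, 2.71], [-2.98, 2.98]. Speed limits (rad/s): [2.39, 2.39, 3.14, 3.14, 3.14, 3.14].

### API

Orientations are given as a unit quaternion [w, x, y, z].
In Python, from plant import arm gives the robot as it stands.
- The arm moves only by the tool send_rows, never from a script. Its argument "commands" is a list of rows, each an object of numbers: "dx", "dy", "dz": the shift along the tool's x, y, z in m; "yaw": the turn about the tool's z in degrees. A call has 1 to 10 rows; each row is the pose to reach, as a shift and turn from the pose commanded when the call began, along the tool's axes at that moment; what a row does not reach only later rows make up. A row lasts 1/8 s, in which the tool goes at most 62.5 mm and 10.7 degrees, less where a joint would pass 70% of its speed; a pose out of reach is approached as far as the arm can. A call with a gripper value outside its range is refused whole. "claw" is the opening, from -1 (shut) to 1 (fully open), set as the call begins (left out, the last holds). The fingers move at their own pace and stop on an object; "squeeze" is the grip in N (left out, the last holds). Time passes only in rows, so rows that repeat a pose let the fingers close. It gives the time, the measured TCP pose, the force, the opening and the grip force at its end, in the units of the state.
- arm.observe(): the state, without advancing time (a new reading comes with each control period).
- arm.capture(name): name is "side" or "top"; returns the picture (384x512x3 uint8, red, green, blue); there is no depth.
- arm.camera_model(name): a dict with "intrinsics" (3x3 intrinsics, pixels), "xyz" and "rotation" of the camera in the world. Camera axes: x right, y up, looking along -z (the intrinsics and any distortion apply to the point x, -y, -z); pixel columns grow to the right and rows downward; lengths in m; the calibration is good to about 2 mm. A picture is of the moment at which its call begins. camera_model takes no time and is no camera call.
- arm.close_job(): hands the job in; it is judged then, once.
Trained networks look in the newest picture that a camera, given by its name, has taken for a name from the list of things; names that differ only in an ending like _2 or _b are one class to them, and where a whole thing is asked for, a point or a joint stands for the part that bears it (a point fixed in the world has none). Each returns a list of dicts, best first, with "p" (0 to 1); they miss things now and then, are a little off and sometimes report something else, mostly with a low value. They report only what shows in the picture. A call takes as long as a camera call. They do not tell look-alikes from the thing itself.
- arm.boxes_of(thing, camera): "at" ([x, y, z] in m, in world coordinates, good to about 4 mm: the middle of the surface that is visible of it).
- arm.masks_of(thing, camera): "pixels" (384x512 bool, what is visible of it).
- arm.spot_point(thing, camera): "at" ([x, y, z] in m, in world coordinates, good to about 4 mm: a listed point, or the origin of a listed thing).
The state is a dict: "clock": time; "joint_positions": joint angles; "qvel": joint speeds; "joint_torque": joint torques, N m; "ee_pos": TCP position; "tool_rot": TCP orientation; "ft_force": force on the tool from outside, world axes, zero at the start; "torque": the same for the moment, N m; "width": finger opening in m; "gripper_force": force on a finger pad.
Only numpy, scipy, OpenCV 4.12 (cv2) and the standard library are available. Lean on these libraries where they do the work, as an engineer would, in place of code of your own. Each camera call takes 0.05 s, during which the arm holds its last target. There are 200 camera calls.

### The job

Set out the stamping place around the ink pad. Move the white label roll off the ink pad and stand it flat on the counter in the middle of the gap between the ink pad and the tape dispenser, and stand the date stamp upright in the middle of the gap between the ink pad and the bell, each in line with the pad; stand the wooden rubber stamp on the middle of the ink pad's lid, lengthwise with it. Lay the marker behind the pad (on the side away from the robot), centred on it, parallel to its long side and with about 4 cm of counter between them, and leave the brown packing tape where it is.

Things in the scene. Friction and masses are not known exactly. Their poses are not given: they have to be found in the camera images.
- pad: Closed red ink pad tin, a flat box 71 (x) x 112 (y) x 19 mm, fixed to the counter. Origin at the centre of its underside; its own x points away from the robot (behind), its y (long side) roughly to the left; turned by up to 0.2 rad. Its flat lid top is at z = 19 mm. At the start the label roll stands on it.
- dispenser: Weighted black tape dispenser with a pale roll of tape, 157 (x) x 50 (y) x 78 mm high, fixed to the counter, origin at the centre of its underside. It stands 210 mm (centre to centre) from the ink pad, along the pad's y axis, on its left or on its right, nearly parallel to the pad's x; the gap from the pad's end to its side is 129 mm.
- desk_bell: Round counter bell with a pale dome, 68 mm across, 57 mm high, fixed to the counter, origin at the centre of its underside. It stands 210 mm (centre to centre) from the ink pad along the pad's y axis, on the other side of the pad from the dispenser; the gap from the pad's end to its rim is 120 mm.
- roll: White roll of labels with a cardboard core, a cylinder 62 mm across and 40 mm high, 0.16 kg, loose, axis upright; origin at the centre of its underside. At the start it stands on the lid of the ink pad. Grasp across its diameter.
- stamp: Wooden rubber stamp: base 26 (x) x 64 (y) x 17 mm, with a round turned upright handle 24 mm thick on its middle, up to 71 mm high, 0.07 kg, loose. Origin at the centre of the base's underside. Grasp the handle.
- date_stamp: Self-inking date stamp, dark blue frame 48 (x) x 62 (y) mm at its feet, 53 mm high, with a grey upright handle 34 (x) x 44 (y) mm above it from z = 56 to 118 mm (rigid, it does not move), 0.16 kg, loose. Origin at the centre of its underside. Grasp the handle.
- marker: Black and white felt marker lying on its side, 17 mm thick, 135 mm long along its y, 0.025 kg, loose, does not roll. Origin under its middle, at the counter.
- brown_tape: Roll of brown packing tape, 96 mm across and 48 mm high, loose; larger than the label roll. A bystander to be left where it is. Origin at the centre of its underside.
Things that resemble listed ones, but are neither listed nor needed, are in the scene too. Leave any red look-alike of the roll alone.

How it is judged:
By the outcome, as a careful person would: the job done as asked, in the order asked, and still so for the second after the job is handed in, with the robot touching nothing.
It also fails if it takes over 99 s, if anything falls off the work surface, if the arm or the gripper's body presses on something with over 40 N, if the wrist force passes 120 N, or if a joint passes its speed limit or range.

## Working session

There is one attempt and no reset: what is moved stays moved. The work goes in short steps, Python scripts to look and compute and a tool call to move; the robot and the scene stay as the last step left them, time stands still between calls to the robot, and variables do not carry over. Pictures are saved under pics/ and viewed, at most 14 in all, crops included, and the job is handed in when it is done.

Besides the shell and the picture viewer there is one more tool, called after "Emit:" by a JSON object that holds its "method" and its "body", one argument or row to a line. send_rows: Moves the arm, as the interface text tells. Its arguments: {"type":"object","properties":{"commands":{"type":"array","items":{"type":"object","properties":{"dx":{"type":"number"},"dy":{"type":"number"},"dz":{"type":"number"},"yaw":{"type":"number"}}}},"claw":{"type":"number"},"squeeze":{"type":"number"}},"required":["commands"]}

```bash
ls; mkdir -p pics; cat > h.py <<'E'
import numpy as np, cv2
from plant import arm
def save(name, fn):
    im=arm.capture(name); cv2.imwrite('pics/'+fn, im[:,:,::-1]); return im
def proj(cam,P):
    m=arm.camera_model(cam);R=np.array(m['rotation']);
    if R.shape!=(3,3):
        from scipy.spatial.transform import Rotation as Ro
        R=Ro.from_quat(np.r_[R[1:],R[0]]).as_matrix()
    c=R.T@(np.array(P,float)-np.array(m['xyz'])); K=np.array(m['intrinsics'])
    q=K@np.array([c[0],-c[1],-c[2]]); return q[:2]/q[2]
def ray(cam,uv):
    m=arm.camera_model(cam);R=np.array(m['rotation'])
    if R.shape!=(3,3):
        from scipy.spatial.transform import Rotation as Ro
        R=Ro.from_quat(np.r_[R[1:],R[0]]).as_matrix()
    K=np.array(m['intrinsics']); d=np.linalg.inv(K)@np.array([uv[0],uv[1],1.])
    return np.array(m['xyz']), R@np.array([d[0],-d[1],-d[2]])
def onz(cam,uv,z):
    o,d=ray(cam,uv); return (o+d*(z-o[2])/d[2])[:2]
E
python3 - <<'E'
from h import *
for c in('top','side'):
    im=save(c,c+'0.png'); print(arm.camera_model(c))
    for t in 'pad dispenser desk_bell roll stamp date_stamp marker brown_tape'.split():
        for d in arm.spot_point(t,c)[:4]: print(c,t,round(d['p'],2),np.round(d['at'],3),np.round(proj(c,d['at'])))
print(arm.observe())
E
```

```text
pics
{'intrinsics': array([[448.47779803,   0.        , 251.63184459],
       [  0.        , 448.47779803, 192.65834776],
       [  0.        ,   0.        ,   1.        ]]), 'xyz': array([ 0.38742589, -0.00797537,  1.0690982 ]), 'rotation': array([ 0.70952059,  0.04101328, -0.03342736, -0.70269556])}
top pad 0.74 [ 0.615 -0.041 -0.004] [271. 146.]
top pad 0.47 [ 0.626 -0.255  0.   ] [359. 142.]
top dispenser 0.83 [0.599 0.167 0.001] [185. 152.]
top desk_bell 0.55 [ 0.625 -0.254 -0.001] [359. 142.]
top desk_bell 0.36 [ 0.61  -0.043 -0.003] [272. 148.]
top roll 0.9 [ 0.513 -0.258 -0.   ] [361. 188.]
top roll 0.8 [ 0.61  -0.064  0.02 ] [281. 146.]
top roll 0.64 [0.327 0.085 0.   ] [217. 265.]
top stamp 0.69 [ 0.612 -0.063  0.02 ] [280. 145.]
top stamp 0.54 [0.379 0.284 0.003] [133. 242.]
top date_stamp 0.83 [ 0.396 -0.275  0.   ] [369. 238.]
top marker 0.77 [0.415 0.099 0.003] [211. 228.]
top brown_tape 0.72 [ 0.429 -0.107 -0.001] [298. 223.]
{'intrinsics': array([[494.49355793,   0.        , 263.12112644],
       [  0.        , 494.49355793, 186.42226507],
       [  0.        ,   0.  
[... 823 characters left out ...]
lock': 0.9, 'joint_positions': array([-1.45811275e+00,  3.58762091e-01,  1.51042445e+00,  1.02344617e-05,
        1.27249745e+00, -1.15126798e-01]), 'qvel': array([-0.0009012 , -0.00036794, -0.00065668, -0.00046335,  0.00093647,
       -0.00096337]), 'joint_torque': array([-1.55032772e-03, -5.27582860e+01, -2.79055488e+01, -4.03062477e-04,
        1.70948937e-03,  3.30206842e-05]), 'ee_pos': array([ 0.13548263, -0.58446132,  0.24828004]), 'tool_rot': array([-4.56619184e-05,  9.93519985e-01,  1.13657544e-01,  4.94695886e-06]), 'ft_force': array([ 0.9802487 , -0.20297067, -1.00753699]), 'torque': array([-0.05636699,  0.0421471 ,  0.00352644]), 'gripper_force': 0.0, 'width': 0.0851406745985244}
```

```bash
python3 -c "
import cv2;a=cv2.imread('pics/top0.png');b=cv2.imread('pics/side0.png')
print(a.shape)"
```

```text
(384, 512, 3)
```

View pics/top0.png

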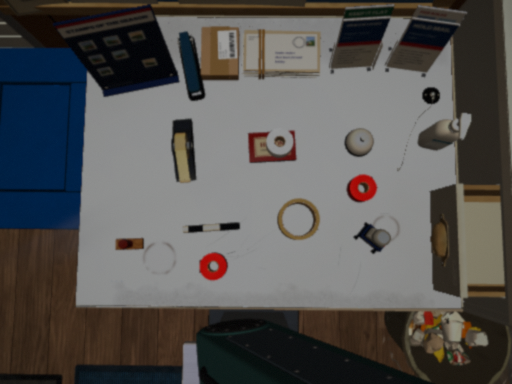

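View pics/side0.png

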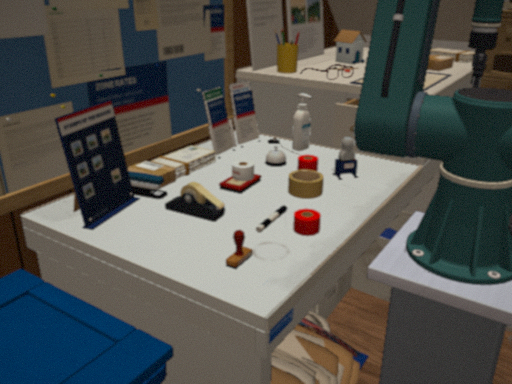

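The top view shows the white roll on the pad at (280,143). It also shows the stamp at (130,243), the date stamp at (374,236), the marker at (211,227), the bell at (359,142), the dispenser at (184,150) and the brown tape at (298,219). Candidates for the roll are the white one on the pad at (280,143), red ones at (213,265) and (362,188), the brown tape at (298,219), and flat ring stains at (160,258) and (385,228). I choose the white one, and next check it in a close crop and get the yaws.

```bash
python3 - <<'E'
from h import *
im=save('top','top1.png'); 
Z=dict(pad=.019,roll=.06,stamp=.017,date_stamp=0.05,marker=.017,dispenser=.0)
for t,z in Z.items():
    for d in arm.masks_of(t,'top')[:2]:
        m=d['pixels'].astype(np.uint8); c=cv2.findContours(m,cv2.RETR_EXTERNAL,cv2.CHAIN_APPROX_NONE)[0]
        c=max(c,key=len).reshape(-1,2)
        w=np.array([onz('top',p,z) for p in c],np.float32)*1000
        r=cv2.minAreaRect(w); pv=np.cov(np.array([onz('top',p[::-1],z) for p in np.argwhere(m)]).T); 
        e=np.linalg.eigh(pv)[1][:,1]; print(t,round(d['p'],2),m.sum(),np.round(r[0]),np.round(r[1]),round(r[2],1),'long axis deg',round(np.degrees(np.arctan2(e[1],e[0]))%180,1), 'pixc',c.mean(0).round())
# triangulated points via network mid-surfaces
for t in('roll','stamp','date_stamp','pad','marker'):
    for c in('top','side'):
        if c=='side' and t=='roll': arm.capture('side')
        for d in arm.boxes_of(t,c)[:3]: print(t,c,round(d['p'],2),np.round(d['at'],3))
def crop(im,x,y,w,h,s): return cv2.resize(im[y:y+h,x:x+w],None,fx=s,fy=s,interpolation=cv2.INTER_CUBIC)
a=im[:,:,::-1]
A=crop(a,230,110,100,70,4);B=crop(a,340,200,100,70,4);C=crop(a,100,215,100,70,4);D=crop(a,165,210,100,70,4)
cv2.imwrite('pics/crop1.png',np.vstack([np.hstack([A,B]),np.hstack([C,D])]))
E
```

```text
pad 0.81 814 [610. -42.] [ 72. 112.] 3.9 long axis deg 78.2 pixc [270. 150.]
roll 0.86 638 [610. -57.] [68. 62.] 0.4 long axis deg 168.2 pixc [279. 142.]
roll 0.71 604 [330.  89.] [60. 64.] 45.6 long axis deg 120.5 pixc [212. 266.]
stamp 0.9 328 [376. 289.] [28. 66.] 2.0 long axis deg 93.9 pixc [129. 243.]
date_stamp 0.92 561 [ 401. -272.] [66. 55.] 44.6 long axis deg 60.1 pixc [374. 237.]
marker 0.69 331 [417.  99.] [ 15. 130.] 4.4 long axis deg 94.5 pixc [211. 227.]
dispenser 0.85 1282 [603. 172.] [153.  55.] 6.0 long axis deg 5.4 pixc [183. 150.]
roll top 0.89 [ 0.608 -0.062  0.057]
roll top 0.76 [0.328 0.086 0.039]
roll top 0.72 [ 0.511 -0.252  0.039]
roll side 0.86 [ 0.598 -0.042  0.048]
roll side 0.8 [0.317 0.106 0.028]
stamp top 0.9 [0.378 0.285 0.018]
stamp side 0.67 [0.369 0.299 0.022]
date_stamp top 0.6 [ 0.398 -0.266  0.074]
date_stamp side 0.75 [ 0.392 -0.261  0.048]
date_stamp side 0.22 [0.41  0.112 0.012]
pad top 0.78 [ 0.605 -0.021  0.017]
pad side 0.75 [ 0.593 -0.009  0.022]
marker top 0.88 [0.414 0.099 0.018]
marker top 0.5 [ 0.435 -0.113  0.048]
marker side 0.81 [0.412 0.112 0.012]
```

View pics/crop1.png

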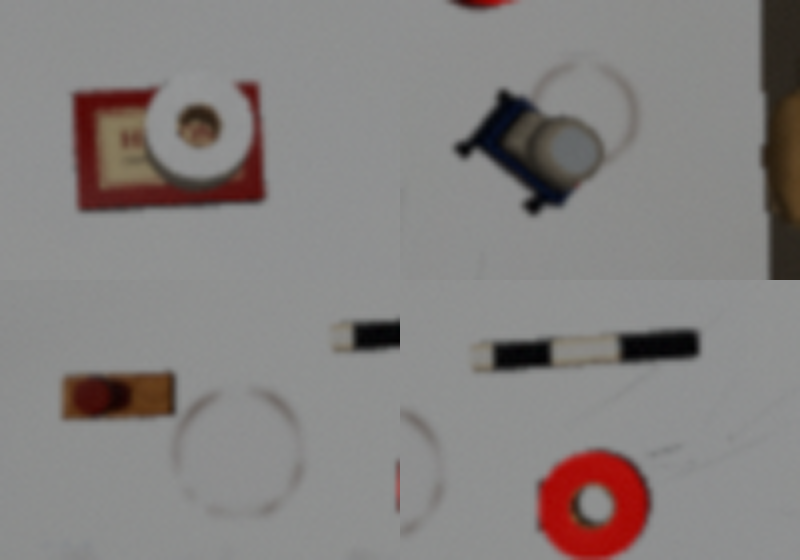

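The crop shows the white roll on the pad at (280,141), which confirms the choice; the red one lies elsewhere. The stamp's handle top is at about (124,244) and the date stamp's handle top at (383,238).

```bash
python3 - <<'E'
from h import *
im=cv2.imread('pics/top1.png'); f=lambda o,p:np.array(o)+np.array(p)/4-0.375
for n,uv,z in [('roll top',f((230,110),(200.5,125.5)),.059),('roll core',f((230,110),(198,127)),.057),('stamp handle',f((100,215),(97,117)),.070),('date handle',f((340,200),(174,151)),.118)]:
    print(n,uv,onz('top',uv,z).round(4))
# pad corners: far ones on lid, near ones at counter
C=[onz('top',f((230,110),p),z) for p,z in [((73,92),.019),((259,83),.019),((265,201),.0),((80,209),.0)]]
C=np.array(C);print(C.round(4),C.mean(0).round(4),[np.degrees(np.arctan2(*(d*[-1,1]))).round(1) for d in (C[0]-C[1],C[3]-C[2])])
# stereo: highest handle points from side masks
arm.capture('side')
for t in('roll','stamp','date_stamp'):
    for d in arm.masks_of(t,'side')[:3]:
        p=np.argwhere(d['pixels'])[:,::-1]; k=p[p[:,1]==p[:,1].min()].mean(0); print(t,round(d['p'],2),'top px',k,'center',p.mean(0).round(),p.min(0),p.max(0))
for n,P in [('stampTop',(.378,.286,.071)),('dateTop',(.398,-.274,.118)),('rollTop',(.608,-.06,.059))]: print(n,proj('side',P).round(1))
# date stamp blue frame
h=cv2.cvtColor(im,cv2.COLOR_BGR2HSV)[200:270,340:440]
m=cv2.inRange(h,(0,0,0),(180,255,70)); p=np.argwhere(m)[:,::-1]+[340,200]; p=p[(p[:,0]<400)&(p[:,0]>350)]
w=np.array([onz('top',q,.03) for q in p],np.float32)*1000; print(cv2.minAreaRect(w))
E
```

```text
roll top [279.75 141.  ] [ 0.6138 -0.0598]
roll core [279.125 141.375] [ 0.6133 -0.0585]
stamp handle [123.875 243.875] [0.3761 0.2858]
date handle [383.125 237.375] [ 0.3958 -0.2749]
[[ 0.6425  0.0143]
 [ 0.6488 -0.0966]
 [ 0.5809 -0.1019]
 [ 0.5751  0.0097]] [ 0.6118 -0.0436] [np.float64(3.3), np.float64(3.0)]
roll 0.96 top px [242. 160.] center [243. 170.] [232 160] [254 180]
roll 0.58 top px [306.5 155. ] center [308. 162.] [299 155] [317 170]
roll 0.58 top px [307. 209.] center [307. 222.] [294 209] [320 235]
stamp 0.98 top px [239. 230.] center [239. 251.] [226 230] [252 268]
date_stamp 0.67 top px [347. 137.] center [346. 158.] [335 137] [356 178]
stampTop [239.2 229.5]
dateTop [347.1 137.6]
rollTop [244.6 163.7]
((417.5850830078125, -251.33529663085938), (127.65337371826172, 53.63427734375), 32.63267517089844)
```

Emit:
{"method": "send_rows", "body": {
  "commands": [
    {"dx": 0.583, "dy": -0.403, "dz": 0.12, "yaw": -80.5},
    {"dx": 0.583, "dy": -0.403, "dz": 0.12, "yaw": -80.5},
    {"dx": 0.583, "dy": -0.403, "dz": 0.12, "yaw": -80.5},
    {"dx": 0.583, "dy": -0.403, "dz": 0.12, "yaw": -80.5},
    {"dx": 0.583, "dy": -0.403, "dz": 0.12, "yaw": -80.5},
    {"dx": 0.583, "dy": -0.403, "dz": 0.12, "yaw": -80.5},
    {"dx": 0.583, "dy": -0.403, "dz": 0.12, "yaw": -80.5},
    {"dx": 0.583, "dy": -0.403, "dz": 0.12, "yaw": -80.5},
    {"dx": 0.583, "dy": -0.403, "dz": 0.12, "yaw": -80.5},
    {"dx": 0.583, "dy": -0.403, "dz": 0.12, "yaw": -80.5}
  ],
  "claw": 1,
  "squeeze": 30
}}

```text
clock: 3.25
ee_pos: [0.5517, -0.1271, 0.1439]
tool_rot: [0.0, 0.685, 0.729, 0.0]
ft_force: [-0.2, -1.6, -0.8]
width: 0.0855
gripper_force: 0.0
```

```bash
cat >> h.py <<'E'
def go(x,y,z,psi):
    "shift and turn from the measured pose to TCP x,y,z with tool x heading psi (deg)"
    s=arm.observe(); p=s['ee_pos']; q=s['tool_rot']; a=2*np.arctan2(q[2],q[1])
    d=np.array([x,y,z])-p; c,sn=np.cos(a),np.sin(a)
    t=(np.degrees(a)-psi+180)%360-180
    print('at',p.round(4),'psi',np.degrees(a).round(1),'-> dx %.4f dy %.4f dz %.4f yaw %.1f rows %.1f'%(d[0]*c+d[1]*sn,d[0]*sn-d[1]*c,-d[2],t,max(np.linalg.norm(d)/.0625,abs(t)/10.7)),'t',round(s['clock'],2),'w',round(s['width'],4),'gf',round(float(s['gripper_force']),1),'F',s['ft_force'].round(1))
E
python3 -c "
from h import *
go(.6125,-.060,.10,93.6)"
```

```text
at [ 0.5517 -0.1271  0.1439] psi 93.6 -> dx 0.0632 dy 0.0648 dz 0.0439 yaw -0.0 rows 1.6 t 3.25 w 0.0855 gf 0.0 F [-0.2 -1.6 -0.8]
```

Emit:
{"method": "send_rows", "body": {
  "commands": [
    {"dx": 0.063, "dy": 0.065, "dz": 0.04},
    {"dx": 0.063, "dy": 0.065, "dz": 0.04},
    {"dx": 0.063, "dy": 0.065, "dz": 0.04},
    {"dx": 0.063, "dy": 0.065, "dz": 0.04}
  ]
}}

```text
invalid input
```

```bash
python3 -c "
from h import *
go(.6125,-.060,.042,93.6)"
```

```text
at [ 0.5517 -0.1271  0.1439] psi 93.6 -> dx 0.0632 dy 0.0648 dz 0.1019 yaw -0.0 rows 2.2 t 3.25 w 0.0855 gf 0.0 F [-0.2 -1.6 -0.8]
```

Every row needs a yaw value, it seems.

Emit:
{"method": "send_rows", "body": {
  "commands": [
    {"dx": 0.063, "dy": 0.065, "dz": 0.04, "yaw": 0},
    {"dx": 0.063, "dy": 0.065, "dz": 0.04, "yaw": 0},
    {"dx": 0.063, "dy": 0.065, "dz": 0.04, "yaw": 0},
    {"dx": 0.063, "dy": 0.065, "dz": 0.04, "yaw": 0}
  ],
  "claw": 1,
  "squeeze": 30
}}

```text
clock: 3.75
ee_pos: [0.6108, -0.062, 0.104]
tool_rot: [-0.0, 0.685, 0.729, -0.0]
ft_force: [-0.0, -0.4, -0.0]
width: 0.0852
gripper_force: 0.0
```

```bash
python3 -c "
from h import *
go(.6125,-.060,.042,93.6)"
```

```text
at [ 0.6108 -0.062   0.104 ] psi 93.6 -> dx 0.0019 dy 0.0019 dz 0.0620 yaw -0.0 rows 1.0 t 3.75 w 0.0852 gf 0.0 F [-0.  -0.4 -0. ]
```

Emit:
{"method": "send_rows", "body": {
  "commands": [
    {"dx": 0.001, "dy": 0.001, "dz": 0.03, "yaw": 0},
    {"dx": 0.001, "dy": 0.001, "dz": 0.062, "yaw": 0},
    {"dx": 0.001, "dy": 0.001, "dz": 0.062, "yaw": 0},
    {"dx": 0.001, "dy": 0.001, "dz": 0.062, "yaw": 0}
  ]
}}

```text
clock: 4.25
ee_pos: [0.6125, -0.0616, 0.0433]
tool_rot: [0.001, 0.685, 0.728, 0.0]
ft_force: [-0.3, -0.7, 0.3]
width: 0.0852
gripper_force: 0.0
```

Emit:
{"method": "send_rows", "body": {
  "commands": [
    {"dx": 0, "dy": 0, "dz": 0, "yaw": 0},
    {"dx": 0, "dy": 0, "dz": 0, "yaw": 0},
    {"dx": 0, "dy": 0, "dz": 0, "yaw": 0},
    {"dx": 0, "dy": 0, "dz": 0, "yaw": 0},
    {"dx": 0, "dy": 0, "dz": 0, "yaw": 0},
    {"dx": 0, "dy": 0, "dz": 0, "yaw": 0}
  ],
  "claw": 0.2,
  "squeeze": 30
}}

```text
clock: 5.0
ee_pos: [0.6137, -0.0612, 0.0439]
tool_rot: [0.002, 0.685, 0.729, 0.001]
ft_force: [-0.6, -0.6, 5.5]
width: 0.0616
gripper_force: 31.7
```

```bash
python3 -c "
from h import *
go(.6054,.077,.12,93.6)"
```

```text
at [ 0.6137 -0.0612  0.0439] psi 93.6 -> dx 0.1384 dy 0.0003 dz -0.0761 yaw -0.0 rows 2.5 t 5.0 w 0.0616 gf 31.7 F [-0.6 -0.6  5.5]
```

Emit:
{"method": "send_rows", "body": {
  "commands": [
    {"dx": 0, "dy": 0, "dz": -0.04, "yaw": 0},
    {"dx": 0.02, "dy": 0, "dz": -0.06, "yaw": 0},
    {"dx": 0.07, "dy": 0, "dz": -0.06, "yaw": 0},
    {"dx": 0.12, "dy": 0, "dz": -0.06, "yaw": 0},
    {"dx": 0.138, "dy": 0, "dz": -0.05, "yaw": 0},
    {"dx": 0.138, "dy": 0, "dz": -0.02, "yaw": 0},
    {"dx": 0.138, "dy": 0, "dz": -0.01, "yaw": 0},
    {"dx": 0.138, "dy": 0, "dz": -0.01, "yaw": 0}
  ]
}}

```text
clock: 6.0
ee_pos: [0.6026, 0.0769, 0.0511]
tool_rot: [-0.001, 0.685, 0.729, -0.001]
ft_force: [0.4, -0.3, -1.9]
width: 0.0609
gripper_force: 34.5
```

```bash
python3 -c "
from h import *
go(.6054,.077,.025,93.6)
save('side','s2.png');print([(round(d['p'],2),np.round(d['at'],3)) for d in arm.spot_point('roll','side')])"
```

```text
at [0.6026 0.0769 0.0511] psi 93.5 -> dx -0.0000 dy 0.0028 dz 0.0261 yaw -0.1 rows 0.4 t 6.0 w 0.0609 gf 34.5 F [ 0.4 -0.3 -1.9]
[(0.95, array([ 0.33 ,  0.084, -0.001])), (0.75, array([ 0.512, -0.254, -0.001])), (0.55, array([0.603, 0.076, 0.027])), (0.43, array([ 0.625, -0.255, -0.004]))]
```

View pics/s2.png

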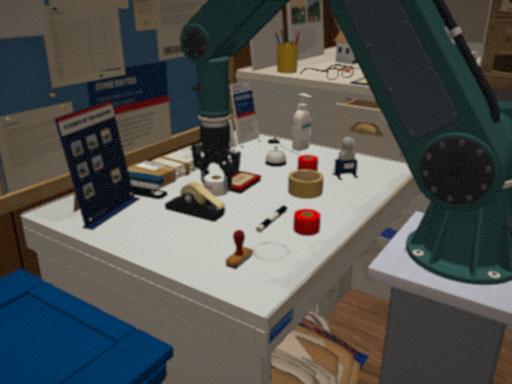

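The roll is held over the gap at about (214,183); I lower it.

Emit:
{"method": "send_rows", "body": {
  "commands": [
    {"dx": 0, "dy": 0.003, "dz": 0.012, "yaw": 0},
    {"dx": 0, "dy": 0.003, "dz": 0.02, "yaw": 0},
    {"dx": 0, "dy": 0.003, "dz": 0.024, "yaw": 0},
    {"dx": 0, "dy": 0.003, "dz": 0.025, "yaw": 0},
    {"dx": 0, "dy": 0.003, "dz": 0.025, "yaw": 0},
    {"dx": 0, "dy": 0.003, "dz": 0.025, "yaw": 0}
  ]
}}

```text
clock: 6.85
ee_pos: [0.6067, 0.0773, 0.0272]
tool_rot: [0.0, 0.685, 0.729, 0.0]
ft_force: [0.5, -0.1, -2.8]
width: 0.0609
gripper_force: 34.5
```

```bash
python3 -c "
from h import *
go(.6054,.077,.025,93.6)"
```

```text
at [0.6067 0.0773 0.0272] psi 93.6 -> dx -0.0002 dy -0.0013 dz 0.0022 yaw -0.0 rows 0.0 t 6.85 w 0.0609 gf 34.5 F [ 0.5 -0.1 -2.8]
```

Emit:
{"method": "send_rows", "body": {
  "commands": [
    {"dx": 0, "dy": -0.001, "dz": 0.001, "yaw": 0},
    {"dx": 0, "dy": -0.001, "dz": 0.0025, "yaw": 0},
    {"dx": 0, "dy": -0.001, "dz": 0.0025, "yaw": 0},
    {"dx": 0, "dy": -0.001, "dz": 0.0025, "yaw": 0}
  ]
}}

```text
clock: 7.35
ee_pos: [0.6055, 0.0773, 0.0255]
tool_rot: [0.0, 0.685, 0.729, 0.0]
ft_force: [-2.5, -0.1, 6.7]
width: 0.0611
gripper_force: 35.2
```

```bash
python3 -c "
from h import *
go(.6054,.077,.025,93.6)"
```

```text
at [0.6055 0.0773 0.0255] psi 93.6 -> dx -0.0003 dy -0.0001 dz 0.0005 yaw -0.0 rows 0.0 t 7.35 w 0.0611 gf 35.2 F [-2.5 -0.1  6.7]
```

Contact made. Release and rise.

Emit:
{"method": "send_rows", "body": {
  "commands": [
    {"dx": 0, "dy": 0, "dz": 0, "yaw": 0},
    {"dx": 0, "dy": 0, "dz": 0, "yaw": 0},
    {"dx": 0, "dy": 0, "dz": 0, "yaw": 0},
    {"dx": 0, "dy": 0, "dz": 0, "yaw": 0},
    {"dx": 0, "dy": 0, "dz": -0.03, "yaw": 0},
    {"dx": 0, "dy": 0, "dz": -0.08, "yaw": 0},
    {"dx": 0, "dy": 0, "dz": -0.13, "yaw": 0},
    {"dx": 0, "dy": 0, "dz": -0.18, "yaw": 0},
    {"dx": 0, "dy": 0, "dz": -0.18, "yaw": 0}
  ],
  "claw": 1
}}

```text
clock: 8.48
ee_pos: [0.6087, 0.0773, 0.2093]
tool_rot: [0.003, 0.685, 0.729, 0.003]
ft_force: [0.8, -0.3, -1.0]
width: 0.0853
gripper_force: 0.0
```

```bash
python3 - <<'E'
from h import *
im=save('side','s3.png')
print([(round(d['p'],2),np.round(d['at'],3)) for d in arm.spot_point('roll','side')])
a=cv2.imread('pics/top1.png')[200:270,340:440]; cv2.imwrite('pics/d.png',cv2.resize(a,None,fx=8,fy=8,interpolation=cv2.INTER_CUBIC))
go(.396,-.275,.2,48)
E
```

```text
[(0.89, array([ 0.329,  0.087, -0.002])), (0.88, array([ 0.605,  0.076, -0.   ])), (0.88, array([ 0.512, -0.254, -0.001]))]
at [0.6056 0.0772 0.2049] psi 93.6 -> dx -0.3385 dy -0.2310 dz 0.0049 yaw 45.6 rows 6.6 t 8.57 w 0.0854 gf 0.0 F [-0.2 -0.4  0.6]
```

View pics/d.png

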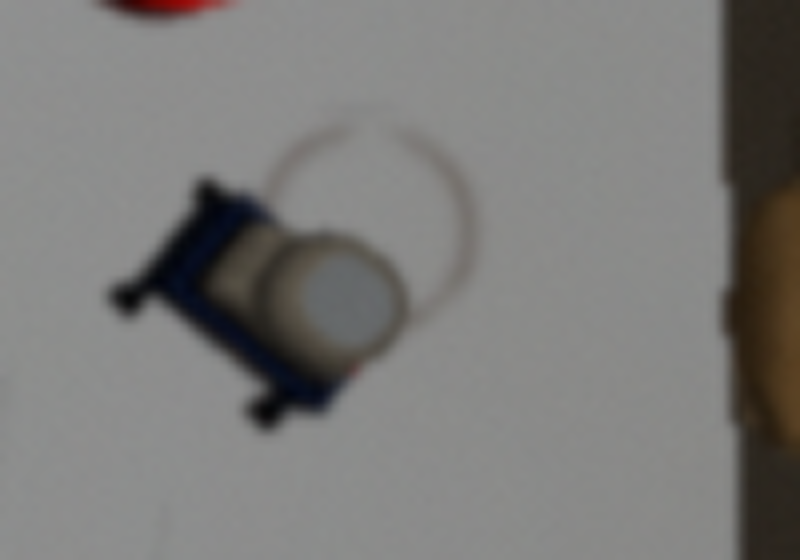

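The crop shows date-stamp feet at local (127,298), (207,190) and (263,412). The base long side runs down to the right.

```bash
python3 - <<'E'
from h import *
P=[onz('top',np.array([340,200])+np.array(p)/8-.44,.006) for p in((127,298),(207,190),(263,412))]
print(((P[1]+P[2])/2).round(4)); 
for d in(P[0]-P[2],P[1]-P[0]): print(np.linalg.norm(d).round(4),np.degrees(np.arctan2(d[1],d[0])).round(1))
E
```

```text
[ 0.397 -0.273]
0.0512 50.1
0.04 -36.9
```

Emit:
{"method": "send_rows", "body": {
  "commands": [
    {"dx": -0.3375, "dy": -0.231, "dz": 0, "yaw": 42},
    {"dx": -0.3375, "dy": -0.231, "dz": 0, "yaw": 42},
    {"dx": -0.3375, "dy": -0.231, "dz": 0, "yaw": 42},
    {"dx": -0.3375, "dy": -0.231, "dz": 0, "yaw": 42},
    {"dx": -0.3375, "dy": -0.231, "dz": 0, "yaw": 42},
    {"dx": -0.3375, "dy": -0.231, "dz": 0, "yaw": 42},
    {"dx": -0.3375, "dy": -0.231, "dz": 0, "yaw": 42},
    {"dx": -0.3375, "dy": -0.231, "dz": 0, "yaw": 42},
    {"dx": -0.3375, "dy": -0.231, "dz": 0, "yaw": 42},
    {"dx": -0.3375, "dy": -0.231, "dz": 0, "yaw": 42}
  ]
}}

```text
clock: 9.82
ee_pos: [0.3961, -0.2727, 0.2039]
tool_rot: [-0.001, 0.9, 0.435, -0.0]
ft_force: [0.1, -0.6, -1.1]
width: 0.0854
gripper_force: 0.0
```

```bash
python3 -c "
from h import *
go(.3965,-.274,.088,51.5)"
```

```text
at [ 0.3961 -0.2727  0.2039] psi 51.6 -> dx -0.0007 dy 0.0011 dz 0.1159 yaw 0.1 rows 1.9 t 9.82 w 0.0854 gf 0.0 F [ 0.1 -0.6 -1.1]
```

Emit:
{"method": "send_rows", "body": {
  "commands": [
    {"dx": -0.001, "dy": 0.001, "dz": 0.05, "yaw": 0},
    {"dx": -0.001, "dy": 0.001, "dz": 0.09, "yaw": 0},
    {"dx": -0.001, "dy": 0.001, "dz": 0.116, "yaw": 0},
    {"dx": -0.001, "dy": 0.001, "dz": 0.116, "yaw": 0},
    {"dx": -0.001, "dy": 0.001, "dz": 0.116, "yaw": 0}
  ]
}}

```text
clock: 10.45
ee_pos: [0.3968, -0.2753, 0.0892]
tool_rot: [0.0, 0.9, 0.435, 0.0]
ft_force: [0.1, 0.3, 0.8]
width: 0.0858
gripper_force: 0.0
```

Emit:
{"method": "send_rows", "body": {
  "commands": [
    {"dx": 0, "dy": 0, "dz": 0, "yaw": 0},
    {"dx": 0, "dy": 0, "dz": 0, "yaw": 0},
    {"dx": 0, "dy": 0, "dz": 0, "yaw": 0},
    {"dx": 0, "dy": 0, "dz": 0, "yaw": 0},
    {"dx": 0, "dy": 0, "dz": 0, "yaw": 0},
    {"dx": 0, "dy": 0, "dz": 0, "yaw": 0},
    {"dx": 0, "dy": 0, "dz": 0, "yaw": 0},
    {"dx": 0, "dy": 0, "dz": 0, "yaw": 0}
  ],
  "claw": -0.4,
  "squeeze": 35
}}

```text
clock: 11.45
ee_pos: [0.3965, -0.2758, 0.0891]
tool_rot: [0.001, 0.901, 0.435, 0.0]
ft_force: [-0.4, 0.2, 5.7]
width: 0.0324
gripper_force: 34.4
```

```bash
python3 -c "
from h import *
go(.620,-.159,.2,93.6)"
```

```text
at [ 0.3965 -0.2758  0.0891] psi 51.5 -> dx 0.2305 dy 0.1023 dz -0.1109 yaw -42.1 rows 4.4 t 11.45 w 0.0324 gf 34.4 F [-0.4  0.2  5.7]
```

Emit:
{"method": "send_rows", "body": {
  "commands": [
    {"dx": 0, "dy": 0, "dz": -0.03, "yaw": 0},
    {"dx": 0, "dy": 0, "dz": -0.08, "yaw": 0},
    {"dx": 0.04, "dy": 0.018, "dz": -0.09, "yaw": -8},
    {"dx": 0.09, "dy": 0.04, "dz": -0.09, "yaw": -16},
    {"dx": 0.14, "dy": 0.062, "dz": -0.09, "yaw": -26},
    {"dx": 0.19, "dy": 0.084, "dz": -0.09, "yaw": -36},
    {"dx": 0.22, "dy": 0.097, "dz": -0.08, "yaw": -42},
    {"dx": 0.2305, "dy": 0.102, "dz": -0.05, "yaw": -42},
    {"dx": 0.2305, "dy": 0.102, "dz": -0.03, "yaw": -42},
    {"dx": 0.2305, "dy": 0.102, "dz": -0.03, "yaw": -42}
  ]
}}

```text
clock: 12.7
ee_pos: [0.6172, -0.1574, 0.1161]
tool_rot: [-0.003, 0.685, 0.729, -0.001]
ft_force: [-1.2, -0.7, -2.1]
width: 0.0328
gripper_force: 35.5
```

```bash
python3 - <<'E'
from h import *
go(.620,-.159,.089,93.6)
for c in('side','top'):
    im=save(c,c+'4.png')
    print(c,[(round(d['p'],2),np.round(d['at'],3)) for d in arm.spot_point('date_stamp',c)])
a=cv2.imread('pics/side4.png')[110:230,180:340];b=cv2.imread('pics/top4.png')[90:210,240:400]
cv2.imwrite('pics/c4.png',cv2.resize(np.hstack([a,b]),None,fx=2.5,fy=2.5))
E
```

```text
at [ 0.6172 -0.1574  0.1161] psi 93.6 -> dx -0.0018 dy 0.0026 dz 0.0271 yaw -0.0 rows 0.4 t 12.7 w 0.0328 gf 35.5 F [-1.2 -0.7 -2.1]
side [(0.97, array([ 0.617, -0.158,  0.022]))]
top [(0.54, array([ 0.617, -0.157,  0.03 ]))]
```

View pics/c4.png

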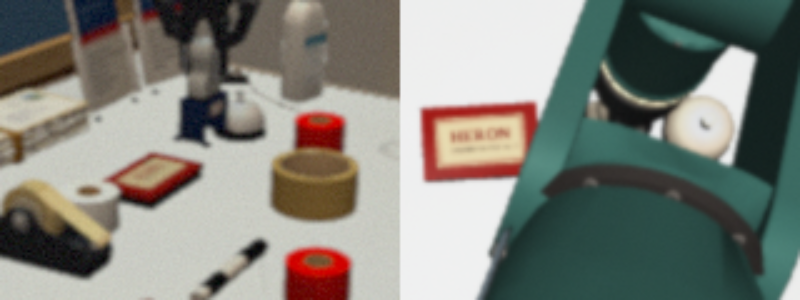

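The date stamp hangs upright between the pad and the bell. I lower it most of the way and check.

Emit:
{"method": "send_rows", "body": {
  "commands": [
    {"dx": 0, "dy": 0.001, "dz": 0.01, "yaw": 0},
    {"dx": 0, "dy": 0.001, "dz": 0.02, "yaw": 0},
    {"dx": 0, "dy": 0.001, "dz": 0.023, "yaw": 0},
    {"dx": 0, "dy": 0.001, "dz": 0.023, "yaw": 0},
    {"dx": 0, "dy": 0.001, "dz": 0.023, "yaw": 0}
  ]
}}

```text
clock: 13.52
ee_pos: [0.6204, -0.1582, 0.0956]
tool_rot: [0.0, 0.685, 0.729, 0.0]
ft_force: [1.0, -0.4, -0.9]
width: 0.0326
gripper_force: 35.5
```

```bash
python3 -c "
from h import *
go(.620,-.159,.089,93.6)"
```

```text
at [ 0.6204 -0.1582  0.0956] psi 93.6 -> dx -0.0007 dy -0.0005 dz 0.0066 yaw -0.0 rows 0.1 t 13.53 w 0.0326 gf 35.5 F [ 1.  -0.4 -0.9]
```

Emit:
{"method": "send_rows", "body": {
  "commands": [
    {"dx": -0.001, "dy": 0, "dz": 0.003, "yaw": 0},
    {"dx": -0.001, "dy": 0, "dz": 0.005, "yaw": 0},
    {"dx": -0.001, "dy": 0, "dz": 0.006, "yaw": 0},
    {"dx": -0.001, "dy": 0, "dz": 0.0065, "yaw": 0},
    {"dx": -0.001, "dy": 0, "dz": 0.0065, "yaw": 0}
  ]
}}

```text
clock: 14.15
ee_pos: [0.6204, -0.1594, 0.0893]
tool_rot: [0.0, 0.685, 0.729, 0.0]
ft_force: [0.3, -0.8, 0.5]
width: 0.0322
gripper_force: 35.4
```

```bash
python3 -c "
from h import *
go(.620,-.159,.089,93.6)"
```

```text
at [ 0.6204 -0.1594  0.0893] psi 93.6 -> dx 0.0004 dy -0.0004 dz 0.0003 yaw -0.0 rows 0.0 t 14.15 w 0.0322 gf 35.4 F [ 0.3 -0.8  0.5]
```

Emit:
{"method": "send_rows", "body": {
  "commands": [
    {"dx": 0, "dy": 0, "dz": 0.001, "yaw": 0},
    {"dx": 0, "dy": 0, "dz": 0.001, "yaw": 0},
    {"dx": 0, "dy": 0, "dz": 0.001, "yaw": 0}
  ]
}}

```text
clock: 14.52
ee_pos: [0.6207, -0.1596, 0.0891]
tool_rot: [0.001, 0.685, 0.729, 0.0]
ft_force: [-1.7, -0.3, 7.3]
width: 0.0327
gripper_force: 35.7
```

Emit:
{"method": "send_rows", "body": {
  "commands": [
    {"dx": 0, "dy": 0, "dz": 0, "yaw": 0},
    {"dx": 0, "dy": 0, "dz": 0, "yaw": 0},
    {"dx": 0, "dy": 0, "dz": 0, "yaw": 0},
    {"dx": 0, "dy": 0, "dz": 0, "yaw": 0},
    {"dx": 0, "dy": 0, "dz": 0, "yaw": 0},
    {"dx": 0, "dy": 0, "dz": 0, "yaw": 0},
    {"dx": 0, "dy": 0, "dz": -0.03, "yaw": 0},
    {"dx": 0, "dy": 0, "dz": -0.08, "yaw": 0},
    {"dx": 0, "dy": 0, "dz": -0.12, "yaw": 0},
    {"dx": 0, "dy": 0, "dz": -0.12, "yaw": 0}
  ],
  "claw": 1
}}

```text
clock: 15.78
ee_pos: [0.6228, -0.1602, 0.2121]
tool_rot: [0.004, 0.685, 0.729, 0.002]
ft_force: [-0.3, -0.7, -0.6]
width: 0.0853
gripper_force: 0.0
```

```bash
python3 - <<'E'
from h import *
go(.3765,.2865,.2,92.5)
save('side','s5.png')
for t in('date_stamp','stamp','roll'): print(t,[(round(d['p'],2),np.round(d['at'],3)) for d in arm.spot_point(t,'side')])
E
```

```text
at [ 0.6228 -0.1602  0.2121] psi 93.6 -> dx 0.4610 dy -0.2182 dz 0.0121 yaw 1.1 rows 8.2 t 15.78 w 0.0853 gf 0.0 F [-0.3 -0.7 -0.6]
date_stamp [(0.75, array([ 0.621, -0.159, -0.003]))]
stamp [(0.63, array([0.378, 0.291, 0.005]))]
roll [(0.74, array([ 0.326,  0.089, -0.002])), (0.58, array([ 0.603,  0.076, -0.   ])), (0.55, array([ 0.51 , -0.256,  0.   ]))]
```

Emit:
{"method": "send_rows", "body": {
  "commands": [
    {"dx": 0.461, "dy": -0.218, "dz": 0.01, "yaw": 1.3},
    {"dx": 0.461, "dy": -0.218, "dz": 0.01, "yaw": 1.3},
    {"dx": 0.461, "dy": -0.218, "dz": 0.01, "yaw": 1.3},
    {"dx": 0.461, "dy": -0.218, "dz": 0.01, "yaw": 1.3},
    {"dx": 0.461, "dy": -0.218, "dz": 0.01, "yaw": 1.3},
    {"dx": 0.461, "dy": -0.218, "dz": 0.01, "yaw": 1.3},
    {"dx": 0.461, "dy": -0.218, "dz": 0.01, "yaw": 1.3},
    {"dx": 0.461, "dy": -0.218, "dz": 0.01, "yaw": 1.3},
    {"dx": 0.461, "dy": -0.218, "dz": 0.01, "yaw": 1.3},
    {"dx": 0.461, "dy": -0.218, "dz": 0.01, "yaw": 1.3}
  ]
}}

```text
clock: 17.23
ee_pos: [0.3735, 0.2873, 0.1972]
tool_rot: [-0.0, 0.692, 0.722, -0.001]
ft_force: [0.6, -0.1, 0.7]
width: 0.0857
gripper_force: 0.0
```

Emit:
{"method": "send_rows", "body": {
  "commands": [
    {"dx": 0, "dy": 0, "dz": 0.05, "yaw": 0},
    {"dx": 0, "dy": 0, "dz": 0.08, "yaw": 0},
    {"dx": 0, "dy": 0, "dz": 0.08, "yaw": 0},
    {"dx": 0, "dy": 0, "dz": 0.08, "yaw": 0}
  ]
}}

```text
clock: 17.73
ee_pos: [0.3754, 0.2868, 0.1187]
tool_rot: [0.0, 0.694, 0.72, 0.0]
ft_force: [-0.2, -0.0, -0.5]
width: 0.0851
gripper_force: 0.0
```

```bash
python3 -c "
from h import *
go(.3765,.2865,.048,92.3)
save('top','top6.png')
print([(round(d['p'],2),np.round(d['at'],3)) for d in arm.spot_point('date_stamp','top')+arm.spot_point('roll','top')])
"
```

```text
at [0.3754 0.2868 0.1187] psi 92.2 -> dx -0.0003 dy 0.0011 dz 0.0707 yaw -0.1 rows 1.1 t 17.73 w 0.0851 gf 0.0 F [-0.2 -0.  -0.5]
[(0.81, array([ 0.618, -0.161, -0.   ])), (0.32, array([ 0.623, -0.253,  0.   ])), (0.72, array([ 0.603,  0.075, -0.001])), (0.65, array([ 0.515, -0.259, -0.001])), (0.58, array([ 0.329,  0.084, -0.001]))]
```

View pics/top6.png

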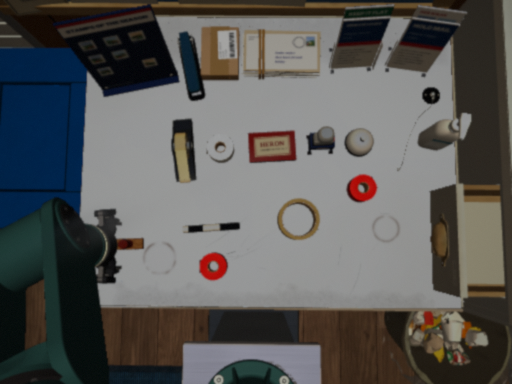

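The roll is at (220,149) and the date stamp at (320,142), both in their gaps. The pad is now clear at (272,146), so I refine it while grasping the stamp.

Emit:
{"method": "send_rows", "body": {
  "commands": [
    {"dx": 0, "dy": 0.001, "dz": 0.035, "yaw": 0},
    {"dx": 0, "dy": 0.001, "dz": 0.06, "yaw": 0},
    {"dx": 0, "dy": 0.001, "dz": 0.0705, "yaw": 0},
    {"dx": 0, "dy": 0.001, "dz": 0.0705, "yaw": 0},
    {"dx": 0, "dy": 0.001, "dz": 0.0705, "yaw": 0}
  ]
}}

```text
clock: 18.5
ee_pos: [0.3759, 0.2879, 0.0484]
tool_rot: [0.0, 0.693, 0.721, 0.001]
ft_force: [0.5, 0.4, 0.1]
width: 0.0857
gripper_force: 0.0
```

Emit:
{"method": "send_rows", "body": {
  "commands": [
    {"dx": 0, "dy": 0, "dz": 0, "yaw": 0},
    {"dx": 0, "dy": 0, "dz": 0, "yaw": 0},
    {"dx": 0, "dy": 0, "dz": 0, "yaw": 0},
    {"dx": 0, "dy": 0, "dz": 0, "yaw": 0},
    {"dx": 0, "dy": 0, "dz": 0, "yaw": 0},
    {"dx": 0, "dy": 0, "dz": 0, "yaw": 0},
    {"dx": 0, "dy": 0, "dz": 0, "yaw": 0},
    {"dx": 0, "dy": 0, "dz": 0, "yaw": 0}
  ],
  "claw": -0.6,
  "squeeze": 25
}}

```text
clock: 19.5
ee_pos: [0.3751, 0.2874, 0.0475]
tool_rot: [-0.0, 0.693, 0.721, -0.0]
ft_force: [-0.4, 0.3, -0.9]
width: 0.0239
gripper_force: 27.0
```

```bash
python3 - <<'E'
from h import *
im=cv2.imread('pics/top6.png')
h=cv2.cvtColor(cv2.resize(im[110:180,230:310],None,fx=8,fy=8,interpolation=cv2.INTER_CUBIC),cv2.COLOR_BGR2HSV)
m=cv2.inRange(h,(0,100,40),(8,255,255))|cv2.inRange(h,(170,100,40),(180,255,255))
c=max(cv2.findContours(m,cv2.RETR_EXTERNAL,cv2.CHAIN_APPROX_NONE)[0],key=cv2.contourArea).reshape(-1,2)
for z in(.019,):
    w=np.array([onz('top',np.array([230,110])+p/8-.44,z) for p in c],np.float32)*1000; r=cv2.minAreaRect(w);print(r, cv2.boxPoints(r).round(1).tolist())
for t in('pad','marker','roll','date_stamp'):
    for d in arm.masks_of(t,'top')[:3]: 
        c=max(cv2.findContours(d['pixels'].astype(np.uint8),0,1)[0],key=len).reshape(-1,2)
        print(t,cv2.minAreaRect(np.array([onz('top',p,.017) for p in c],np.float32)*1000))
go(.613,-.043,.18,93.6)
E
```

```text
((610.157470703125, -42.674861907958984), (70.36692810058594, 110.02714538574219), 3.4179463386535645) [[571.7999877929688, 10.100000381469727], [578.2999877929688, -99.69999694824219], [648.5999755859375, -95.5], [642.0, 14.300000190734863]]
pad ((610.8711547851562, -43.113624572753906), (77.15194702148438, 114.80176544189453), 3.8757660388946533)
roll ((326.68792724609375, 91.84847259521484), (59.728729248046875, 60.444007873535156), 0.9292856454849243)
roll ((605.2062377929688, 79.29627990722656), (66.83686828613281, 62.702415466308594), 45.432979583740234)
roll ((512.4103393554688, -254.089111328125), (60.91310119628906, 67.00228118896484), 25.91776466369629)
date_stamp ((626.4064331054688, -159.10830688476562), (59.62933349609375, 63.66836166381836), 89.82823944091797)
at [0.3752 0.2875 0.0475] psi 92.3 -> dx -0.3395 dy 0.2247 dz -0.1325 yaw -1.3 rows 6.9 t 19.7 w 0.0232 gf 27.0 F [ 0.4 -0.1  0.1]
```

Emit:
{"method": "send_rows", "body": {
  "commands": [
    {"dx": 0, "dy": 0, "dz": -0.05, "yaw": 0},
    {"dx": 0, "dy": 0, "dz": -0.1, "yaw": 0},
    {"dx": -0.05, "dy": 0.033, "dz": -0.12, "yaw": 0},
    {"dx": -0.1, "dy": 0.066, "dz": -0.12, "yaw": 0},
    {"dx": -0.15, "dy": 0.099, "dz": -0.12, "yaw": 0},
    {"dx": -0.2, "dy": 0.132, "dz": -0.12, "yaw": -1.3},
    {"dx": -0.25, "dy": 0.165, "dz": -0.12, "yaw": -1.3},
    {"dx": -0.3, "dy": 0.198, "dz": -0.11, "yaw": -1.3},
    {"dx": -0.3385, "dy": 0.224, "dz": -0.08, "yaw": -1.3},
    {"dx": -0.3385, "dy": 0.224, "dz": -0.05, "yaw": -1.3}
  ]
}}

```text
clock: 20.95
ee_pos: [0.6154, -0.0456, 0.097]
tool_rot: [0.002, 0.686, 0.728, 0.001]
ft_force: [-0.8, 0.6, -1.8]
width: 0.024
gripper_force: 27.0
```

Emit:
{"method": "send_rows", "body": {
  "commands": [
    {"dx": 0, "dy": 0, "dz": 0, "yaw": 0},
    {"dx": 0, "dy": 0, "dz": 0, "yaw": 0}
  ]
}}

```text
clock: 21.2
ee_pos: [0.6123, -0.0416, 0.0982]
tool_rot: [-0.0, 0.685, 0.729, 0.0]
ft_force: [0.9, 0.2, -0.2]
width: 0.0234
gripper_force: 27.0
```

```bash
python3 - <<'E'
from h import *
go(.612,-.042,.0665,93.6)
save('side','s7.png'); print([(round(d['p'],2),np.round(d['at'],3)) for d in arm.spot_point('stamp','side')])
go(.612,-.042,.0665,93.6)
cv2.imwrite('pics/c7.png',cv2.resize(cv2.imread('pics/s7.png')[120:220,170:310],None,fx=5,fy=5,interpolation=2))
E
```

```text
at [ 0.6123 -0.0416  0.0982] psi 93.6 -> dx -0.0004 dy -0.0003 dz 0.0317 yaw -0.0 rows 0.5 t 21.2 w 0.0234 gf 27.0 F [ 0.9  0.2 -0.2]
[(0.84, array([ 0.612, -0.041,  0.056])), (0.18, array([ 0.44 , -0.104, -0.002]))]
at [ 0.613  -0.0415  0.099 ] psi 93.6 -> dx -0.0004 dy -0.0010 dz 0.0325 yaw 0.0 rows 0.5 t 21.3 w 0.0237 gf 27.0 F [ 0.6  0.5 -1.2]
```

View pics/c7.png

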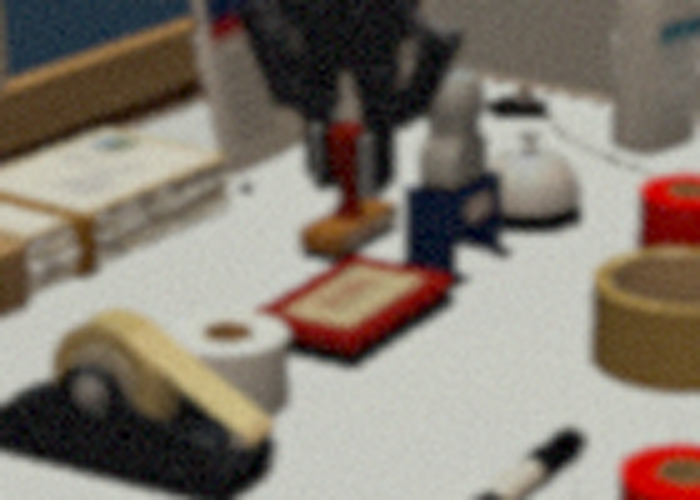

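The stamp is held upright at local (345,215), over the pad. I lower it.

Emit:
{"method": "send_rows", "body": {
  "commands": [
    {"dx": -0.0005, "dy": -0.0005, "dz": 0.015, "yaw": 0},
    {"dx": -0.0005, "dy": -0.0005, "dz": 0.025, "yaw": 0},
    {"dx": -0.0005, "dy": -0.0005, "dz": 0.029, "yaw": 0},
    {"dx": -0.0005, "dy": -0.0005, "dz": 0.03, "yaw": 0},
    {"dx": -0.0005, "dy": -0.0005, "dz": 0.0305, "yaw": 0},
    {"dx": -0.0005, "dy": -0.0005, "dz": 0.0305, "yaw": 0}
  ]
}}

```text
clock: 22.05
ee_pos: [0.6121, -0.0426, 0.0672]
tool_rot: [0.0, 0.685, 0.729, 0.0]
ft_force: [0.4, -0.1, -1.1]
width: 0.024
gripper_force: 27.0
```

```bash
python3 -c "
from h import *
go(.612,-.042,.0665,93.6)"
```

```text
at [ 0.6121 -0.0426  0.0672] psi 93.5 -> dx 0.0006 dy -0.0000 dz 0.0007 yaw -0.1 rows 0.0 t 22.05 w 0.024 gf 27.0 F [ 0.4 -0.1 -1.1]
```

Emit:
{"method": "send_rows", "body": {
  "commands": [
    {"dx": 0, "dy": 0, "dz": 0.001, "yaw": 0},
    {"dx": 0, "dy": 0, "dz": 0.001, "yaw": 0},
    {"dx": 0, "dy": 0, "dz": 0.001, "yaw": 0}
  ]
}}

```text
clock: 22.42
ee_pos: [0.6118, -0.0425, 0.066]
tool_rot: [-0.0, 0.685, 0.729, 0.0]
ft_force: [0.9, -0.8, -1.0]
width: 0.0236
gripper_force: 27.0
```

Emit:
{"method": "send_rows", "body": {
  "commands": [
    {"dx": 0, "dy": 0, "dz": 0.001, "yaw": 0},
    {"dx": 0, "dy": 0, "dz": 0.001, "yaw": 0},
    {"dx": 0, "dy": 0, "dz": 0.001, "yaw": 0}
  ]
}}

```text
clock: 22.8
ee_pos: [0.6119, -0.0426, 0.0657]
tool_rot: [0.0, 0.685, 0.729, 0.0]
ft_force: [-2.0, 0.2, 5.8]
width: 0.0239
gripper_force: 27.8
```

Emit:
{"method": "send_rows", "body": {
  "commands": [
    {"dx": 0, "dy": 0, "dz": 0, "yaw": 0},
    {"dx": 0, "dy": 0, "dz": 0, "yaw": 0},
    {"dx": 0, "dy": 0, "dz": 0, "yaw": 0},
    {"dx": 0, "dy": 0, "dz": 0, "yaw": 0},
    {"dx": 0, "dy": 0, "dz": 0, "yaw": 0},
    {"dx": 0, "dy": 0, "dz": 0, "yaw": 0},
    {"dx": 0, "dy": 0, "dz": -0.03, "yaw": 0},
    {"dx": 0, "dy": 0, "dz": -0.08, "yaw": 0},
    {"dx": 0, "dy": 0, "dz": -0.1, "yaw": 0},
    {"dx": 0, "dy": 0, "dz": -0.1, "yaw": 0}
  ],
  "claw": 1
}}

```text
clock: 24.05
ee_pos: [0.6132, -0.0428, 0.1668]
tool_rot: [0.002, 0.685, 0.729, 0.001]
ft_force: [0.3, -0.3, 0.1]
width: 0.0858
gripper_force: 0.0
```

```bash
python3 -c "
from h import *
go(.416,.099,.1,94.4)"
```

```text
at [ 0.6132 -0.0428  0.1668] psi 93.6 -> dx 0.1537 dy -0.1880 dz 0.0668 yaw -0.8 rows 4.0 t 24.05 w 0.0858 gf 0.0 F [ 0.3 -0.3  0.1]
```

Emit:
{"method": "send_rows", "body": {
  "commands": [
    {"dx": 0.04, "dy": -0.047, "dz": 0, "yaw": -0.8},
    {"dx": 0.08, "dy": -0.094, "dz": 0, "yaw": -0.8},
    {"dx": 0.12, "dy": -0.141, "dz": 0.03, "yaw": -0.8},
    {"dx": 0.1535, "dy": -0.188, "dz": 0.06, "yaw": -0.8},
    {"dx": 0.1535, "dy": -0.188, "dz": 0.065, "yaw": -0.8},
    {"dx": 0.1535, "dy": -0.188, "dz": 0.065, "yaw": -0.8},
    {"dx": 0.1535, "dy": -0.188, "dz": 0.065, "yaw": -0.8}
  ]
}}

```text
clock: 24.92
ee_pos: [0.4169, 0.0987, 0.1003]
tool_rot: [0.001, 0.68, 0.733, 0.001]
ft_force: [0.7, 0.2, 0.2]
width: 0.0855
gripper_force: 0.0
```

```bash
python3 - <<'E'
from h import *
go(.416,.099,.023,94.4)
save('side','s8.png')
for t in('marker','stamp'): print(t,[(round(d['p'],2),np.round(d['at'],3)) for d in arm.spot_point(t,'side')])
E
```

```text
at [0.4169 0.0987 0.1003] psi 94.3 -> dx 0.0004 dy -0.0008 dz 0.0773 yaw -0.1 rows 1.2 t 24.93 w 0.0855 gf 0.0 F [0.7 0.2 0.2]
marker [(0.81, array([ 0.416,  0.102, -0.002]))]
stamp [(0.83, array([ 0.61 , -0.037,  0.02 ]))]
```

The red look-alike is close to the finger's path (edge at x≈0.36), so I pre-close to about 40 mm before descending.

Emit:
{"method": "send_rows", "body": {
  "commands": [
    {"dx": 0, "dy": 0, "dz": 0, "yaw": 0},
    {"dx": 0, "dy": 0, "dz": 0, "yaw": 0},
    {"dx": 0, "dy": 0, "dz": 0, "yaw": 0},
    {"dx": 0, "dy": 0, "dz": 0, "yaw": 0},
    {"dx": 0, "dy": 0, "dz": 0.04, "yaw": 0},
    {"dx": 0, "dy": 0, "dz": 0.065, "yaw": 0},
    {"dx": 0, "dy": 0, "dz": 0.072, "yaw": 0},
    {"dx": 0, "dy": 0, "dz": 0.075, "yaw": 0},
    {"dx": 0, "dy": 0, "dz": 0.075, "yaw": 0},
    {"dx": 0, "dy": 0, "dz": 0.075, "yaw": 0}
  ],
  "claw": -0.1
}}

```text
clock: 26.32
ee_pos: [0.4153, 0.0991, 0.0257]
tool_rot: [0.0, 0.68, 0.733, 0.001]
ft_force: [-0.1, -0.6, -0.7]
width: 0.038
gripper_force: 0.0
```

Emit:
{"method": "send_rows", "body": {
  "commands": [
    {"dx": 0, "dy": 0, "dz": 0.003, "yaw": 0},
    {"dx": 0, "dy": 0, "dz": 0.003, "yaw": 0},
    {"dx": 0, "dy": 0, "dz": 0.003, "yaw": 0}
  ]
}}

```text
clock: 26.7
ee_pos: [0.4147, 0.099, 0.022]
tool_rot: [-0.0, 0.68, 0.733, 0.0]
ft_force: [-0.4, 1.1, 0.8]
width: 0.0385
gripper_force: 0.0
```

Emit:
{"method": "send_rows", "body": {
  "commands": [
    {"dx": 0, "dy": 0, "dz": 0, "yaw": 0},
    {"dx": 0, "dy": 0, "dz": 0, "yaw": 0},
    {"dx": 0, "dy": 0, "dz": 0, "yaw": 0},
    {"dx": 0, "dy": 0, "dz": 0, "yaw": 0},
    {"dx": 0, "dy": 0, "dz": 0, "yaw": 0}
  ],
  "claw": -0.75,
  "squeeze": 20
}}

```text
clock: 27.32
ee_pos: [0.4148, 0.099, 0.0221]
tool_rot: [0.0, 0.68, 0.733, 0.0]
ft_force: [-0.0, 0.6, 4.3]
width: 0.0168
gripper_force: 21.0
```

```bash
python3 -c "
from h import *
go(.696,-.039,.16,93.5)"
```

```text
at [0.4148 0.099  0.0221] psi 94.4 -> dx -0.1590 dy 0.2699 dz -0.1379 yaw 0.9 rows 5.5 t 27.32 w 0.0168 gf 21.0 F [-0.   0.6  4.3]
```

Emit:
{"method": "send_rows", "body": {
  "commands": [
    {"dx": 0, "dy": 0, "dz": -0.04, "yaw": 0},
    {"dx": 0, "dy": 0, "dz": -0.09, "yaw": 0},
    {"dx": -0.02, "dy": 0.033, "dz": -0.13, "yaw": 0.9},
    {"dx": -0.05, "dy": 0.085, "dz": -0.138, "yaw": 0.9},
    {"dx": -0.08, "dy": 0.136, "dz": -0.138, "yaw": 0.9},
    {"dx": -0.11, "dy": 0.187, "dz": -0.138, "yaw": 0.9},
    {"dx": -0.14, "dy": 0.238, "dz": -0.138, "yaw": 0.9},
    {"dx": -0.159, "dy": 0.27, "dz": -0.138, "yaw": 0.9},
    {"dx": -0.159, "dy": 0.27, "dz": -0.11, "yaw": 0.9},
    {"dx": -0.159, "dy": 0.27, "dz": -0.08, "yaw": 0.9}
  ]
}}

```text
clock: 28.58
ee_pos: [0.6963, -0.0395, 0.1008]
tool_rot: [-0.0, 0.686, 0.728, 0.0]
ft_force: [0.6, -0.1, -0.7]
width: 0.0168
gripper_force: 20.4
```

Emit:
{"method": "send_rows", "body": {
  "commands": [
    {"dx": 0, "dy": 0, "dz": 0.02, "yaw": 0},
    {"dx": 0, "dy": 0, "dz": 0.03, "yaw": 0},
    {"dx": 0, "dy": 0, "dz": 0.03, "yaw": 0},
    {"dx": 0, "dy": 0, "dz": 0.03, "yaw": 0}
  ]
}}

```text
clock: 29.08
ee_pos: [0.6968, -0.0391, 0.0731]
tool_rot: [0.001, 0.685, 0.728, 0.001]
ft_force: [-0.2, 0.6, -0.6]
width: 0.0161
gripper_force: 20.4
```

```bash
python3 - <<'E'
from h import *
save('side','s9.png'); print([(round(d['p'],2),np.round(d['at'],3)) for d in arm.spot_point('marker','side')])
go(.696,-.039,.022,93.5)
cv2.imwrite('pics/c9.png',cv2.resize(cv2.imread('pics/s9.png')[120:220,170:310],None,fx=5,fy=5,interpolation=2))
E
```

```text
[(0.68, array([ 0.696, -0.042,  0.049]))]
at [ 0.6968 -0.0391  0.0733] psi 93.5 -> dx 0.0002 dy -0.0008 dz 0.0513 yaw -0.0 rows 0.8 t 29.18 w 0.0164 gf 20.4 F [-1.2 -0.7  0.3]
```

View pics/c9.png

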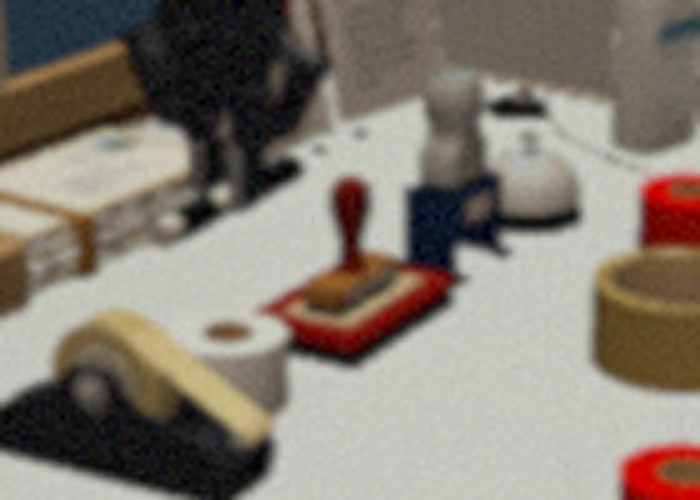

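The stamp stands on the pad at local (350,240), and the marker hangs level at (235,195) behind the pad. I lower it.

Emit:
{"method": "send_rows", "body": {
  "commands": [
    {"dx": 0, "dy": 0, "dz": 0.02, "yaw": 0},
    {"dx": 0, "dy": 0, "dz": 0.035, "yaw": 0},
    {"dx": 0, "dy": 0, "dz": 0.044, "yaw": 0},
    {"dx": 0, "dy": 0, "dz": 0.048, "yaw": 0},
    {"dx": 0, "dy": 0, "dz": 0.05, "yaw": 0},
    {"dx": 0, "dy": 0, "dz": 0.05, "yaw": 0},
    {"dx": 0, "dy": 0, "dz": 0.05, "yaw": 0}
  ]
}}

```text
clock: 30.05
ee_pos: [0.6965, -0.0391, 0.0223]
tool_rot: [0.0, 0.685, 0.728, 0.0]
ft_force: [-1.2, -0.2, -1.0]
width: 0.0161
gripper_force: 20.4
```

Emit:
{"method": "send_rows", "body": {
  "commands": [
    {"dx": 0, "dy": 0, "dz": 0.0006, "yaw": 0},
    {"dx": 0, "dy": 0, "dz": 0.0006, "yaw": 0},
    {"dx": 0, "dy": 0, "dz": 0.0006, "yaw": 0}
  ]
}}

```text
clock: 30.42
ee_pos: [0.6964, -0.0391, 0.0222]
tool_rot: [0.0, 0.685, 0.728, 0.0]
ft_force: [-1.1, -0.9, 5.6]
width: 0.0164
gripper_force: 21.1
```

Emit:
{"method": "send_rows", "body": {
  "commands": [
    {"dx": 0, "dy": 0, "dz": 0, "yaw": 0},
    {"dx": 0, "dy": 0, "dz": 0, "yaw": 0},
    {"dx": 0, "dy": 0, "dz": 0, "yaw": 0},
    {"dx": 0, "dy": 0, "dz": 0, "yaw": 0},
    {"dx": 0, "dy": 0, "dz": -0.03, "yaw": 0},
    {"dx": 0, "dy": 0, "dz": -0.08, "yaw": 0},
    {"dx": 0, "dy": 0, "dz": -0.14, "yaw": 0},
    {"dx": 0, "dy": 0, "dz": -0.2, "yaw": 0},
    {"dx": 0, "dy": 0, "dz": -0.22, "yaw": 0}
  ],
  "claw": 0.2
}}

```text
clock: 31.55
ee_pos: [0.6982, -0.0394, 0.2467]
tool_rot: [0.003, 0.685, 0.728, 0.002]
ft_force: [0.0, -0.7, -0.0]
width: 0.0512
gripper_force: 0.0
```

Emit:
{"method": "send_rows", "body": {
  "commands": [
    {"dx": -0.06, "dy": -0.05, "dz": 0, "yaw": 0},
    {"dx": -0.12, "dy": -0.1, "dz": 0, "yaw": 0},
    {"dx": -0.18, "dy": -0.15, "dz": 0, "yaw": 0},
    {"dx": -0.24, "dy": -0.2, "dz": 0, "yaw": 0},
    {"dx": -0.29, "dy": -0.25, "dz": 0, "yaw": 0},
    {"dx": -0.34, "dy": -0.25, "dz": 0, "yaw": 0},
    {"dx": -0.38, "dy": -0.25, "dz": 0, "yaw": 0},
    {"dx": -0.38, "dy": -0.25, "dz": 0, "yaw": 0},
    {"dx": -0.38, "dy": -0.25, "dz": 0, "yaw": 0}
  ]
}}

```text
clock: 32.67
ee_pos: [0.4688, -0.4349, 0.241]
tool_rot: [-0.0, 0.686, 0.727, 0.0]
ft_force: [-0.8, 0.7, 0.9]
width: 0.0511
gripper_force: 0.0
```

```bash
python3 - <<'E'
from h import *
go(.696,-.039,.022,93.5)
for c in('side','top'):
    save(c,c+'F.png')
    for t in 'pad roll stamp date_stamp marker brown_tape desk_bell dispenser'.split(): print(c,t,[(round(d['p'],2),np.round(d['at'],3).tolist()) for d in arm.spot_point(t,c)[:3]])
for d in arm.masks_of('marker','top')[:1]+arm.masks_of('stamp','top')[:1]:
    c=max(cv2.findContours(d['pixels'].astype(np.uint8),0,1)[0],key=len).reshape(-1,2); print(cv2.minAreaRect(np.array([onz('top',p,.012) for p in c],np.float32)*1000))
a=cv2.imread('pics/topF.png')[85:205,165:385];cv2.imwrite('pics/cF.png',cv2.resize(a,None,fx=3.6,fy=3.6,interpolation=2))
E
```

```text
at [ 0.4688 -0.4349  0.241 ] psi 93.3 -> dx 0.3821 dy 0.2497 dz 0.2190 yaw -0.2 rows 8.1 t 32.67 w 0.0511 gf 0.0 F [-0.8  0.7  0.9]
side pad [(0.89, [0.613, -0.044, 0.002]), (0.16, [0.693, -0.039, -0.005])]
side roll [(0.83, [0.327, 0.089, -0.0]), (0.65, [0.616, -0.043, 0.002]), (0.61, [0.51, -0.255, 0.001])]
side stamp [(0.56, [0.61, -0.039, 0.026])]
side date_stamp [(0.86, [0.623, -0.159, -0.002])]
side marker [(0.74, [0.694, -0.036, -0.003])]
side brown_tape [(0.57, [0.442, -0.106, -0.0])]
side desk_bell [(0.69, [0.63, -0.255, -0.003])]
side dispenser [(0.68, [0.597, 0.162, 0.0])]
top pad [(0.71, [0.612, -0.045, -0.004]), (0.64, [0.598, 0.166, -0.002])]
top roll [(0.73, [0.601, 0.074, -0.003]), (0.67, [0.513, -0.255, -0.002])]
top stamp [(0.87, [0.611, -0.043, 0.023]), (0.46, [0.627, -0.252, -0.001])]
top date_stamp [(0.89, [0.623, -0.159, 0.0])]
top marker [(0.95, [0.694, -0.039, 0.003])]
top brown_tape [(0.62, [0.43, -0.105, 0.0])]
top desk_bell [(0.8, [0.627, -0.252, -0.001]), (0.23, [0.612, -0.042, -0.003])]
top dispenser []
((694.4752807617188, -38.329811096191406), (17.00705337524414, 131.0231170654297), 3.86810040473938)
((618.0607299804688, -40.051109313964844), (36.58344650268555, 64.69525146484375), 0.46734651923179626)
```

View pics/cF.png

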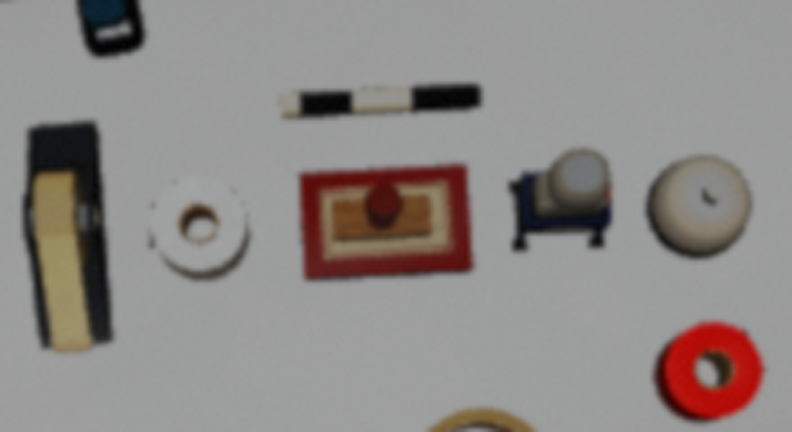

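The final picture shows everything in place. The roll is at (200,225) and the date stamp at (565,200) in their gaps, the stamp is centred on the pad at (385,215), and the marker is parallel behind it at (380,100).

```bash
python3 -c "
from plant import arm
print(arm.close_job())"
```

```text
the job is handed in; nothing more can be done
None
```

I handed the job in at about 33 s of the 99 s: the label roll, date stamp, rubber stamp and marker were placed in the order asked, all within a few millimetres of target in the last pictures, and the brown tape was not touched.

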